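# Fetch the slicker brush from behind the bottle, dish and ball on the top tier

## Robot

A 7-joint arm with a two-finger parallel gripper is mounted at the origin on the work surface. World frame = base frame: x ahead of the robot, y to its left, z up, the work surface at z = 0. Lengths are in m, angles in rad, forces in N, time in s.
With the tool pointing down it reaches from about 0.425 to 0.925 m from the base axis. Payload 6.8 kg.
Tool frame: the origin (TCP) lies at the very end of the fingers, on their centre line; the grasp point (between the pads) lies 19 mm behind it; z points along the fingers, y is the line along which they close (so a half turn about z gives the same grasp; the last joint's range is limited). The gripper opens to 85 mm and grips with 20 to 120 N. Pads are 22 mm wide; open, the fingers measure 114 mm over their backs; the gripper's body (76 mm by 85 mm) begins 54 mm behind the grasp point. The pads swing forward as they close: fully open they stand 13 mm farther back than shut.
Start: joints at [1.171, 0.477, 0.022, 1.555, -0.011, 1.109, -0.083], TCP at [0.194, -0.646, 0.231] pointing down, gripper open.
Joint ranges: [-2.96, 2.96], [-0.34, 2.1], [-1.41, 1.46], [0.24, 2.44], [-1.37, 4.51], [0.17, 1.92], [-2.96, 2.96]. Speed limits (rad/s): [2.39, 2.39, 3.14, 3.14, 3.14, 3.14, 3.14].

## Interface

Orientations are given as a unit quaternion [w, x, y, z].
In Python, from station import monitor, eyes, bot gives the robot as it stands.
- The arm moves only by the tool tcp_steps, called after "Emit:" as name(argument=value, ...), one argument or row to a line, values as JSON. Schema: {"type":"object","properties":{"increments":{"type":"array","items":{"type":"number"},"minItems":5,"maxItems":100},"grip_n":{"type":"number"},"only":{"type":"string"},"quiet":{"type":"boolean"},"lines":{"type":"string"}},"required":["increments"],"additionalProperties":false}. increments is one flat list of numbers that holds 1 to 20 rows one after another, with no inner brackets; each row has 5 numbers: dx, dy, dz in m, then a turn about the tool's z in rad, then the opening from 0.0 (shut) to 1.0 (fully open); each row shifts and turns the commanded pose from where the row before left it, along the tool's axes as they then stand; what a row does not reach is not made up. A row lasts 1/10 s, in which the tool goes at most 0.05 m and 0.15 rad, less where a joint would pass 70% of its speed; a pose out of reach is approached as far as the arm can. The fingers move at their own pace and stop on an object; grip_n is the grip in N (left out, the last holds). Time passes only in rows, so rows that do not move let the fingers close. The tool returns the time, the measured TCP pose, the force, the opening and the grip force at its end. only (a regular expression) keeps the lines of the reply that match it, lines (a string "A,B") keeps lines A to B, and quiet returns only ok. Input that does not fit is refused with a message, and nothing moves.
- monitor.get_obs(): the state, without advancing time (a new reading comes with each control period).
- eyes.read_camera(name): name is "scene" or "top" or "wrist"; returns the picture (384x512x3 uint8, blue, green, red); there is no depth.
- eyes.camera_info(name): a dict with "vertical_fov" (degrees; the focal length in pixels is half the picture's height over the tangent of half this angle, whatever the lens; pixels are square), "cx", "cy" (the principal point, pixels), "k1" (the pictures are not rectified: a ray, as slopes to the right and down, at radius r is drawn at 1 + k1 r^2 times it, then the intrinsics apply), "view" (4x4, takes a point from world to camera coordinates); the wrist camera has in their place "hand_eye" (4x4, takes a point from camera to tool coordinates, whose origin is the TCP and whose axes are the flange's). Camera axes: x right, y up, looking along -z (the intrinsics and any distortion apply to the point x, -y, -z); pixel columns grow to the right and rows downward; lengths in m; the calibration is good to about 2 mm. A picture is of the moment at which its call begins: read the wrist's pose just before it. camera_info takes no time and is no camera call.
- bot.hand_in(): hands the job in; it is judged then, once.
The state is a dict: "t": time; "q": joint angles; "joint_vel": joint speeds; "joint_torque": joint torques, N m; "eef_pos": TCP position; "tool_rot": TCP orientation; "contact_force": force on the tool from outside, world axes, zero at the start; "torque": the same for the moment, N m; "gripper_width": opening from 0.0 (shut) to 1.0 (fully open); "grasp_force": force on a finger pad.
Only numpy, scipy, OpenCV 4.12 (cv2) and the standard library are available. Lean on these libraries where they do the work, as an engineer would, in place of code of your own. Each camera call takes 0.05 s, during which the arm holds its last target. There are 200 camera calls.

## Task

Grooming time: the orange slicker brush lies at the back of the top blue tier, and the glass drip bottle, the treat dish and the willow ball stand in front of it. First set those three over on the grey drip mat, bottle and dish upright; then take out the brush and lay it flat and lengthwise in the yellow tray, and only then put bottle, dish and ball back on the top tier, each where it stood at the start (to within about a centimetre). Do not knock over the bottle or the dish, and leave the pellet jar and the steel comb where they are.

Things in the scene. Friction and masses are not known exactly. Their poses are not given: they have to be found in the camera images.
- tiers: three stacked pastel blue plastic tiers, fixed, 176 (x) x 300 (y) mm, left or right of the mat; origin at the centre of the underside, z up, +x to the back, y along the long side. The top tier's floor is 128 mm above the origin; at its edges a lip 4 mm thick rises 12 mm above that floor. The lower tiers hold other stock, not needed
- bottle: glass drip bottle on the top tier, in the front row, upright: clear body diameter 54 mm and 88 mm high, shoulder up to the red cap, diameter 34 mm, from 108 to 130 mm above the underside; a short steel tube (diameter 8 mm) rises from the cap to 154 mm. Origin at the centre of its underside, z up. 130 to 220 g
- dish: cream ceramic treat dish with a brown band, in the front row: straight-sided, diameter 62 mm, 34 mm high, wall 5 mm, hollow. Origin at the centre of its underside, z up. 120 to 200 g
- ball_center (a point): centre of the brown willow chew ball: 59 mm wide, 52 mm high, top and underside flattened (26 mm flats) so that it stands without rolling, centre 26 mm above what it stands on; 40 to 65 g. Bottle, dish and ball stand in a row along the tiers' y, about 92 mm apart, in any order, 38 mm to the robot's side (-x) of the tiers' middle
- brush: orange slicker brush lying pins down close behind the row, along the tiers' y: 160 mm long (its x axis). Handle 26 mm wide, from x = -80 to +20 mm; head 46 mm wide, from x = +20 to +80 mm; both 24 mm high. Origin at the middle of its length, on the underside, z up; it balances about there: grip the handle across. 70 to 120 g
- mat: grey ribbed drip mat, fixed, 140 (x) x 264 (y) mm, 4 mm thick, beside the tiers; origin at the centre of its underside, z up, y along its length
- tray: yellow grooming tray, open on top, fixed, on the robot's side of the mat: outside 96 (x) x 196 (y) mm, walls 5 mm thick and 22 mm high, floor 5 mm thick; origin at the centre of its underside, z up, y along its length. The brush lies in it along y, either way round
- jar: amber pellet jar with a wooden lid, loose, diameter 68 mm, 105 mm high, in the gap between tiers and mat, far side; origin at the centre of its underside. Leave it alone
- comb: steel comb lying flat, loose, 120 x 29 x 6 mm, in the gap between tiers and mat, near side; origin near its middle on the underside, x along it. Leave it alone
There are look-alikes about, which are no part of the job. Leave any pink look-alike of the brush alone.

How it is judged:
By the outcome, as a careful person would: the job done as asked, in the order asked, and still so for the second after the job is handed in, with the robot touching nothing.
It also fails if it takes over 144 s, if anything falls off the work surface, if the arm or the gripper's body presses on something with over 40 N, if the wrist force passes 120 N, or if a joint passes its speed limit or range.

## Working session

There is one attempt and no reset: what is moved stays moved. The work goes in short steps, Python scripts to look and compute and a tool call to move; the robot and the scene stay as the last step left them, time stands still between calls to the robot, and variables do not carry over. Pictures are saved under pics/ and viewed, at most 14 in all, crops included, and the job is handed in when it is done.

```bash
ls; mkdir -p pics; python3 - <<'E'
from station import monitor, eyes, bot
import cv2,numpy as np
o=monitor.get_obs();print(o)
a=eyes.read_camera("scene");b=eyes.read_camera("top")
cv2.imwrite("pics/scene0.png",a);cv2.imwrite("pics/top0.png",b)
for n in("scene","top","wrist"):print(n,eyes.camera_info(n))
E
```

```text
pics
{'t': 0.0, 'q': array([ 1.17086536,  0.47782524,  0.02233567,  1.5564606 , -0.01152386,
        1.10930904, -0.08309902]), 'joint_vel': array([-1.11081811e-03, -8.62781320e-04,  7.96220051e-05, -8.08419000e-04,
       -1.03510474e-03, -4.60227286e-04,  1.83677451e-04]), 'joint_torque': array([ 1.50854544e-04, -5.96446288e+01,  1.60803694e+00, -2.81194443e+01,
        1.24262972e-02,  9.39245423e-03, -8.95283421e-06]), 'eef_pos': array([ 0.19402214, -0.64588454,  0.23030492]), 'tool_rot': array([-9.16893537e-04,  9.89371653e-01,  1.45405826e-01, -1.94063116e-04]), 'contact_force': array([-0.35564778,  1.19884397, -0.96729343]), 'torque': array([-0.0086369 , -0.07235214, -0.02411596]), 'grasp_force': 0.0, 'gripper_width': 0.9986793096039697}
scene {'vertical_fov': 46.73759949120986, 'cx': 246.0031034819205, 'cy': 191.89986933303499, 'k1': -0.02902842450326861, 'view': array([[-0.44734287,  0.89434976,  0.00478108,  0.28015052],
       [-0.51924668, -0.26406602,  0.81280503,  0.10847559],
       [ 0.72819451,  0.36111998,  0.58251619, -1.65248875],
       [ 0.        ,  0.        ,
[... 173 characters left out ...]
1, -0.99960377,  0.00487585, -0.10520745],
       [ 0.9947833 ,  0.02806691,  0.09807361, -0.48043195],
       [-0.0981716 ,  0.00213159,  0.99516722, -1.41359802],
       [ 0.        ,  0.        ,  0.        ,  1.        ]])}
wrist {'vertical_fov': 68.680460649255, 'cx': 254.55028614245296, 'cy': 189.39759095918987, 'k1': -0.0177719832308067, 'hand_eye': array([[ 1.93441171e-04,  9.65618851e-01,  2.59961914e-01,
         6.44510623e-02],
       [ 9.99999471e-01,  7.58266953e-05, -1.02576855e-03,
         6.44618237e-04],
       [-1.01021350e-03,  2.59961975e-01, -9.65618326e-01,
        -1.42497786e-01],
       [ 0.00000000e+00,  0.00000000e+00,  0.00000000e+00,
         1.00000000e+00]])}
```

View pics/scene0.png

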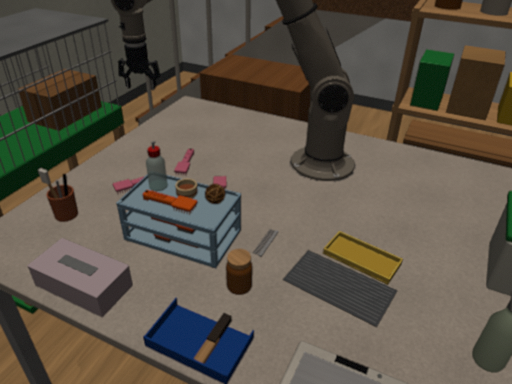

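View pics/top0.png

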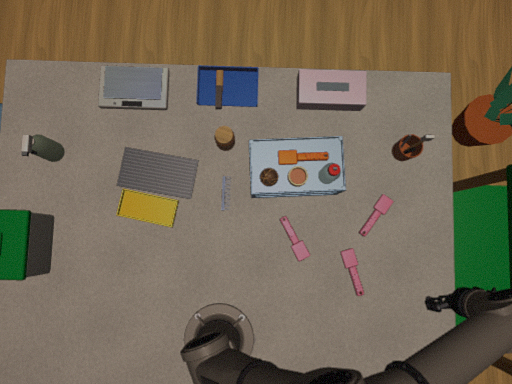

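The scene picture shows tiers at (180,215), the mat at (340,285) and the tray at (362,257). In the top picture the tiers are at (297,167), ball (269,177), dish (298,176), bottle cap (333,170), brush (303,157), mat (158,173), tray (148,208), jar (225,137) and comb (226,193). Next I measure with masks.

```bash
cat > h.py <<'E'
import numpy as np,cv2
from station import monitor,eyes
from scipy.spatial.transform import Rotation as R
def K(i):
    f=192/np.tan(np.radians(i["vertical_fov"]/2));return f,np.array([[f,0,i["cx"]],[0,f,i["cy"]],[0,0,1.]]),np.array([i["k1"],0,0,0,0.])
def cam(n,o=None):
    i=eyes.camera_info(n)
    if n=="wrist":
        T=np.eye(4);q=o["tool_rot"];T[:3,:3]=R.from_quat([q[1],q[2],q[3],q[0]]).as_matrix();T[:3,3]=o["eef_pos"]
        return i,T@i["hand_eye"]
    return i,np.linalg.inv(i["view"])
def ray(n,p,o=None):
    i,C=cam(n,o);f,k,d=K(i)
    u=cv2.undistortPoints(np.array(p,float).reshape(-1,1,2),k,d)[:,0]
    v=np.c_[u[:,0],-u[:,1],-np.ones(len(u))]@C[:3,:3].T
    return C[:3,3],v/np.linalg.norm(v,axis=1)[:,None]
def plane(n,p,z,o=None):
    c,v=ray(n,p,o);return c+v*((z-c[2])/v[:,2])[:,None]
def two(p,q):
    c1,v1=ray("scene",p);c2,v2=ray("top",q);v1=v1[0];v2=v2[0]
    s=np.linalg.lstsq(np.c_[v1,-v2],c2-c1,rcond=None)[0];a=c1+s[0]*v1;b=c2+s[1]*v2
    return (a+b)/2,np.linalg.norm(a-b)
def proj(n,P,o=None):
    i,C=cam(n,o);f,k,d=K(i);X=(np.atleast_2d(P)-C[:3,3])@C[:3,:3]
    return cv2.projectPoints((X*[1,-1,-1]).reshape(-1,1,3),np.zeros(3),np.zeros(3),k,d)[0][:,0]
def blobs(img,lo,hi,roi,amin=15):
    m=cv2.inRange(cv2.cvtColor(img,cv2.COLOR_BGR2HSV),lo,hi);x0,y0,x1,y1=roi
    z=np.zeros_like(m);z[y0:y1,x0:x1]=m[y0:y1,x0:x1]
    c=[k for k in cv2.findContours(z,0,1)[0] if cv2.contourArea(k)>=amin]
    return sorted(c,key=cv2.contourArea,reverse=True)
E
python3 - <<'E'
from h import *
t=cv2.imread("pics/top0.png");s=cv2.imread("pics/scene0.png")
for n,(x,y) in dict(tier=(280,190),brush=(305,157),cap=(334,169),dish=(298,177),dishrim=(290,174),ball=(269,177),mat=(150,170),tray=(148,208),body=(328,178)).items():
    print(n,cv2.cvtColor(t,cv2.COLOR_BGR2HSV)[y-1:y+2,x-1:x+2].reshape(-1,3).mean(0).round())
def rep(n,img,lo,hi,roi,z,cam="top"):
    for c in blobs(img,lo,hi,roi)[:1]:
        r=cv2.minAreaRect(c);P=plane(cam,cv2.boxPoints(r),z)
        e=[np.linalg.norm(P[i+1]-P[i]) for i in(0,1)];i=int(np.argmax(e));d=P[i+1]-P[i]
        print(n,cam,np.round(r[0],1),"xy",P.mean(0).round(4),"size",np.round(e,3),"long-ang",round(np.degrees(np.arctan2(d[1],d[0]))%180,1))
rep("tray",t,(20,120,90),(35,255,255),(100,180,200,240),.022)
rep("brush",t,(4,180,120),(16,255,255),(270,145,340,168),.152)
rep("cap",t,(170,120,60),(180,255,255),(320,155,345,185),.258)
rep("cap0",t,(0,120,60),(3,255,255),(320,155,345,185),.258)
rep("tier",t,(90,20,60),(120,160,255),(240,130,355,205),.14)
rep("mat",t,(0,0,30),(180,40,130),(115,145,200,200),.004)
cv2.imwrite("pics/c1.png",cv2.resize(t[125:215,240:355],None,fx=6.5,fy=6.5,interpolation=cv2.INTER_CUBIC))
cv2.imwrite("pics/c2.png",cv2.resize(s[135:265,110:250],None,fx=4.5,fy=4.5,interpolation=cv2.INTER_CUBIC))
E
```

```text
tier [107.  22. 166.]
brush [ 13. 200. 166.]
cap [ 40.  89. 105.]
dish [ 10. 138. 154.]
dishrim [ 14. 123. 157.]
ball [ 12. 127.  95.]
mat [50. 19. 96.]
tray [ 23. 191. 170.]
body [ 80.  25. 100.]
tray top [146.9 207.4] xy [0.4334 0.259  0.022 ] size [0.096 0.2  ] long-ang 79.3
brush top [303. 157.] xy [ 0.5979 -0.2558  0.152 ] size [0.152 0.038] long-ang 91.6
cap0 top [333.5 169. ] xy [ 0.5444 -0.3309  0.258 ] size [0.032 0.029] long-ang 91.6
tier top [296.9 166.6] xy [ 0.5694 -0.2385  0.14  ] size [0.303 0.188] long-ang 94.0
mat top [157.6 172.5] xy [0.5579 0.2326 0.004 ] size [0.149 0.27 ] long-ang 80.6
```

View pics/c1.png

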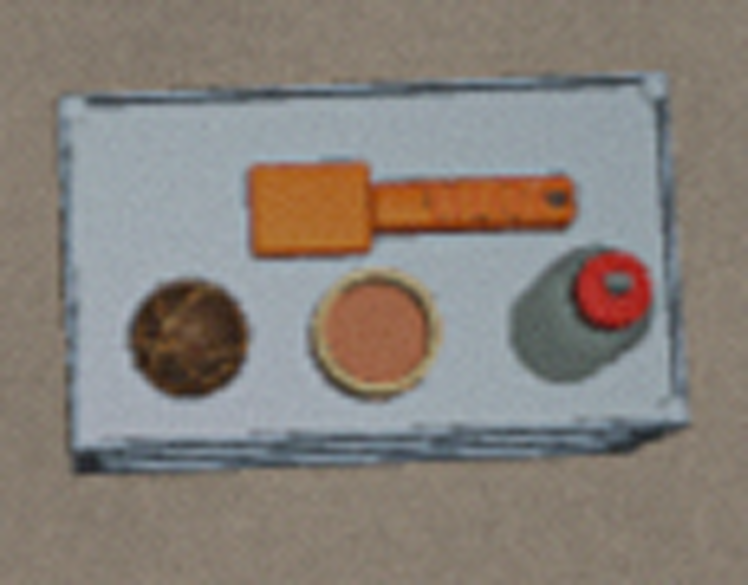

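View pics/c2.png

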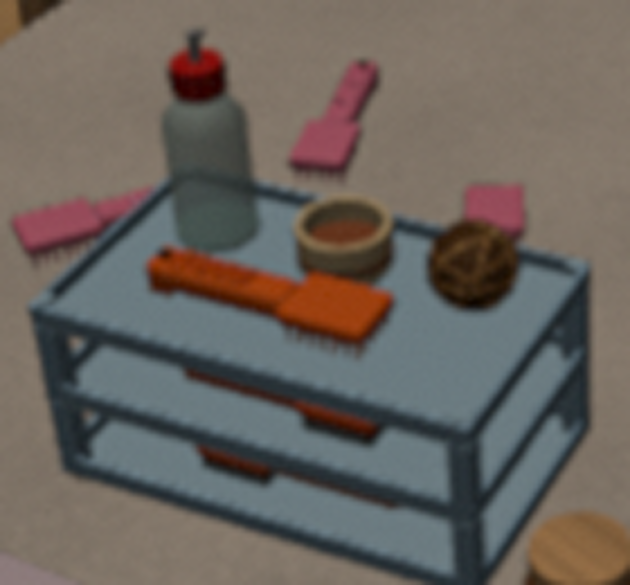

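The top crop shows tier corners at (60,97), (662,75), (687,420) and (75,445). The ball is at (188,337), the dish rim at (377,332), the cap at (613,290), and the brush from (248,210) to (575,200) with its head to the left (+y). The scene crop agrees: the brush handle is on the bottle's side.

```bash
python3 - <<'E'
from h import *
f=lambda p:(np.array(p,float)+.5)/6.5-.5+[240,125]
C=plane("top",f([(60,97),(662,75),(687,420),(75,445)]),.14)
print("corners",C[:,:2].round(4).tolist());c=C.mean(0)[:2]
print([np.linalg.norm(C[i]-C[i-1]).round(4) for i in range(4)])
d=(C[0]-C[1]+C[3]-C[2])[:2];th=np.arctan2(d[1],d[0])-np.pi/2;print("tier c",c.round(4),"yaw",np.degrees(th))
Rm=np.array([[np.cos(th),-np.sin(th)],[np.sin(th),np.cos(th)]])
for n,p,z in(("ball",(188,337),.154),("dish",(377,332),.162),("cap",(613,290),.258),("brush",(411,206),.152),("handle",(475,204),.152)):
    P=plane("top",f(p),z)[0][:2];print(n,P.round(4),"in tier",((P-c)@Rm).round(4))
g=lambda p:(np.array(p,float)+.5)/4.5-.5+[110,135]
for n,p,q in(("cap top",(195,58),(613,290)),("ball",(473,263),(188,337)),("dishrim",(344,220),(377,332))):
    print(n,two(g(p),f(q)))
t=cv2.imread("pics/top0.png")
for n,lo,hi,roi,z in(("mat",(0,0,30),(180,40,125),(115,145,200,200),.004),("tray",(20,120,90),(35,255,255),(100,180,200,240),.022)):
    m=blobs(t,lo,hi,roi)[0];P=plane("top",m[:,0].astype(float),z)[:,:2].astype(np.float32);r=cv2.minAreaRect(P);print(n,r)
E
```

```text
corners [[0.6519, -0.0833], [0.6715, -0.3793], [0.5008, -0.3925], [0.4802, -0.0954]]
[np.float64(0.1721), np.float64(0.2966), np.float64(0.1711), np.float64(0.2978)]
tier c [ 0.5761 -0.2376] yaw 3.8729057352155816
ball [ 0.5326 -0.1484] in tier [-0.0374  0.092 ]
dish [ 0.5365 -0.2385] in tier [-0.0396  0.0018]
cap [ 0.5438 -0.332 ] in tier [-0.0386 -0.092 ]
brush [ 0.6002 -0.2552] in tier [ 0.0228 -0.0191]
handle [ 0.602  -0.2862] in tier [ 0.0226 -0.0502]
cap top (array([ 0.54348984, -0.33140157,  0.25728485]), np.float64(0.0017137232537866882))
ball (array([ 0.53170061, -0.14675946,  0.15478656]), np.float64(0.0034974483536386156))
dishrim (array([ 0.53576911, -0.23720307,  0.16117123]), np.float64(0.003211323972818463))
mat ((0.5561838150024414, 0.23280873894691467), (0.2680757939815521, 0.1443350911140442), 81.40589141845703)
tray ((0.43340635299682617, 0.2592194080352783), (0.19805844128131866, 0.09560056775808334), 79.25448608398438)
```

All the measurements agree: the row sits at tier x −38 mm, spaced 92 mm, with a yaw of 3.9°. The order out is ball, dish, bottle, to far, middle and near spots on the mat, with a constant tool yaw. First I move above the ball.

Emit:
tcp_steps(
  increments=[0,0,-0.02,0.11,0.88,0,0,-0.02,0.113,0.88,0.0247,-0.0316,0,0,0.88,0.0247,-0.0316,0,0,0.88,0.0247,-0.0316,0,0,0.88,0.0247,-0.0316,0,0,0.88,0.0247,-0.0316,0,0,0.88,0.0247,-0.0316,0,0,0.88,0.0247,-0.0316,0,0,0.88,0.0247,-0.0316,0,0,0.88,0.0247,-0.0316,0,0,0.88,0.0247,-0.0316,0,0,0.88,0.0247,-0.0316,0,0,0.88,0.0247,-0.0316,0,0,0.88,0.0247,-0.0316,0,0,0.88,0.0247,-0.0316,0,0,0.88,0.0247,-0.0316,0,0,0.88,0,0,0,0,0.88,0,0,0,0,0.88],
  grip_n=30,
)

```text
t: 2.0
eef_pos: [0.5312, -0.1473, 0.2708]
tool_rot: [-0.0, 0.999, 0.036, -0.001]
contact_force: [-0.9, -1.0, 0.5]
gripper_width: 0.88
grasp_force: 0.0
```

```bash
cat > d.py <<'E'
import sys
from h import *
o=monitor.get_obs();q=o["tool_rot"];M=R.from_quat([q[1],q[2],q[3],q[0]]).as_matrix()
g=np.array([float(a) for a in sys.argv[1:4]])
print("t",round(o["t"],2),"pos",o["eef_pos"].round(4),"yaw",np.degrees(np.arctan2(M[1,0],M[0,0])).round(2),"tilt",M[:2,2].round(4),"tool d",(M.T@(g-o["eef_pos"])).round(4),"w",round(o["gripper_width"],3),"F",o["contact_force"].round(1))
E
python3 d.py 0.532 -0.148 0.130
```

```text
t 2.0 pos [ 0.5312 -0.1473  0.2708] yaw 4.08 tilt [-0.001   0.0001] tool d [0.0009 0.0008 0.1408] w 0.88 F [-0.9 -1.   0.5]
```

Emit:
tcp_steps(
  increments=[0,0,0.03,0,0.88,0,0,0.04,0,0.88,0,0,0.03,0,0.88,0,0,0.02,0,0.88,0.001,0.001,0.014,0,0.88,0,0,0.006,0,0.88,0,0,0,0,0.88,0,0,0,0,0.5,0,0,0,0,0.5,0,0,0,0,0.5,0,0,0,0,0.5,0,0,0,0,0.5,0,0,0,0,0.5],
  grip_n=30,
)

```text
t: 3.3
eef_pos: [0.5333, -0.1493, 0.1328]
tool_rot: [0.0, 0.999, 0.034, 0.001]
contact_force: [-0.7, -0.5, 6.0]
gripper_width: 0.656
grasp_force: 32.4
```

```bash
python3 d.py 0.532 -0.148 0.130
```

```text
t 3.3 pos [ 0.5333 -0.1493  0.1328] yaw 3.93 tilt [ 0.0026 -0.0008] tool d [-0.0013 -0.0014  0.0028] w 0.656 F [-0.7 -0.5  6. ]
```

Emit:
tcp_steps(
  increments=[0,0,-0.015,0,0.5,0,0,-0.03,0,0.5,0,0,-0.03,0,0.5,0,-0.012,-0.01,0,0.5,0.0049,-0.033,0,0,0.5,0.0049,-0.036,0,0,0.5,0.0049,-0.036,0,0,0.5,0.0049,-0.036,0,0,0.5,0.0049,-0.036,0,0,0.5,0.0049,-0.036,0,0,0.5,0.0049,-0.036,0,0,0.5,0.0049,-0.036,0,0,0.5,0.0049,-0.036,0,0,0.5,0.0049,-0.036,0,0,0.5,0.0049,-0.036,0,0,0.5,0.0049,-0.036,0,0,0.5,0.0049,-0.024,0,0,0.5,0.0045,0,0,0,0.5,0,0,0,0,0.5],
)

```text
t: 5.2
eef_pos: [0.5679, 0.32, 0.2154]
tool_rot: [0.0, 0.999, 0.035, -0.0]
contact_force: [0.2, -0.8, -0.5]
gripper_width: 0.654
grasp_force: 32.3
```

```bash
python3 d.py 0.570 0.3195 0.010
```

```text
t 5.2 pos [0.5679 0.32   0.2154] yaw 4.01 tilt [-0.001  -0.0007] tool d [0.0023 0.0006 0.2054] w 0.654 F [ 0.2 -0.8 -0.5]
```

Emit:
tcp_steps(
  increments=[0,0,0.03,0,0.5,0,0,0.04,0,0.5,0,0,0.04,0,0.5,0,0,0.04,0,0.5,0.002,0,0.03,0,0.5,0,0,0.015,0,0.5,0,0,0.007,0,0.5,0,0,0.003,0,0.5,0,0,0,0,0.5],
)

```text
t: 6.1
eef_pos: [0.5711, 0.3199, 0.0124]
tool_rot: [-0.0, 0.999, 0.034, 0.001]
contact_force: [-0.7, 0.3, -1.0]
gripper_width: 0.661
grasp_force: 32.3
```

```bash
python3 d.py 0.570 0.3195 0.009
```

```text
t 6.1 pos [0.5711 0.3199 0.0124] yaw 3.92 tilt [0.0015 0.0009] tool d [-0.0011  0.0004  0.0034] w 0.661 F [-0.7  0.3 -1. ]
```

Emit:
tcp_steps(
  increments=[0,0,0.002,0,0.5,0,0,0.001,0,0.5,0,0,0,0,0.6,0,0,0,0,0.7,0,0,0,0,0.88,0,0,0,0,0.88,0,0,0,0,0.88,0,0,-0.02,0,0.88,0,0,-0.04,0,0.88,0,0,-0.05,0,0.88,0,0,-0.05,0,0.88,0,0,-0.05,0,0.88,0,0.02,-0.03,0,0.88,0,0.04,-0.01,0,0.88,0,0,0,0,0.88,0,0,0,0,0.88],
)

```text
t: 7.7
eef_pos: [0.5749, 0.2585, 0.2587]
tool_rot: [0.0, 0.999, 0.033, 0.0]
contact_force: [-0.4, 0.5, 0.1]
gripper_width: 0.877
grasp_force: 0.0
```

```bash
python3 d.py 0.536 -0.238 0.26; python3 - <<'E'
from h import *
cv2.imwrite("pics/w1.png",eyes.read_camera("wrist"))
E
```

```text
t 7.7 pos [0.5749 0.2585 0.2587] yaw 3.79 tilt [ 0.0008 -0.0002] tool d [-0.0717  0.4928 -0.0013] w 0.877 F [-0.4  0.5  0.1]
```

View pics/w1.png

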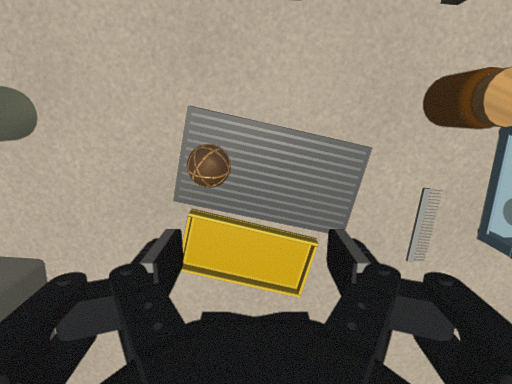

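The wrist picture shows the ball standing on the mat's far end at (209,165), with the tray at (250,252). Next is the dish.

Emit:
tcp_steps(
  increments=[-0.0052,0.025,0,0,0.88,-0.0052,0.038,0,0,0.88,-0.0052,0.038,0,0,0.88,-0.0052,0.038,0,0,0.88,-0.0052,0.038,0,0,0.88,-0.0052,0.038,0,0,0.88,-0.0052,0.038,0,0,0.88,-0.0052,0.038,0,0,0.88,-0.0052,0.038,0,0,0.88,-0.0052,0.038,0,0,0.88,-0.0052,0.038,0,0,0.88,-0.0052,0.038,0,0,0.88,-0.0052,0.038,0,0,0.88,-0.004,0.012,0,0,0.88,0,0,0,0,0.88,0,0,0,0,0.88],
)

```text
t: 9.35
eef_pos: [0.5376, -0.2346, 0.2578]
tool_rot: [-0.001, 0.999, 0.036, -0.0]
contact_force: [-0.4, -0.1, 0.2]
gripper_width: 0.876
grasp_force: 0.0
```

```bash
python3 d.py 0.536 -0.238 0.127
python3 - <<'E'
from h import *
o=monitor.get_obs();im=eyes.read_camera("wrist");cv2.imwrite("pics/w2.png",im)
print(proj("wrist",[[.536,-.238,.162],[.602,-.286,.152],[.5435,-.3315,.258]],o).round())
E
```

```text
t 9.35 pos [ 0.5376 -0.2346  0.2578] yaw 4.08 tilt [-0.0005  0.0016] tool d [-0.0018  0.0035  0.1308] w 0.876 F [-0.4 -0.1  0.2]
[[257. 192.]
 [319. 119.]
 [428. 237.]]
```

View pics/w2.png

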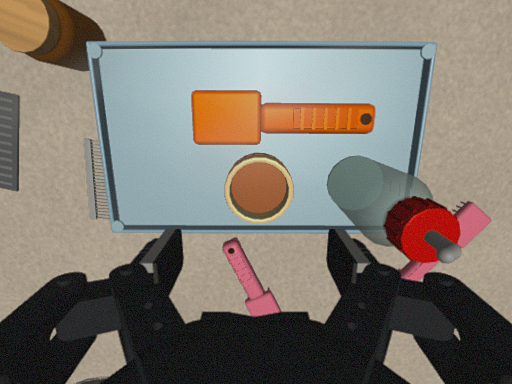

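The wrist picture shows the dish rim centred at (259,188), 4 px or fewer from the prediction, and the fingers straddle it. I descend now.

Emit:
tcp_steps(
  increments=[0,0.0025,0.03,0,0.88,0,0,0.04,0,0.88,0,0,0.03,0,0.88,0,0,0.02,0,0.88,0,0,0.007,0,0.88,0,0,0.003,0,0.88,0,0,0,0,0.88,0,0,0,0,0.88],
)

```text
t: 10.2
eef_pos: [0.538, -0.2394, 0.1295]
tool_rot: [0.0, 0.999, 0.035, 0.001]
contact_force: [-0.6, 0.4, -0.2]
gripper_width: 0.88
grasp_force: 0.3
```

```bash
python3 d.py 0.5375 -0.237 0.127
```

```text
t 10.2 pos [ 0.538  -0.2394  0.1295] yaw 3.97 tilt [ 0.0019 -0.0007] tool d [-0.0004 -0.0024  0.0025] w 0.88 F [-0.6  0.4 -0.2]
```

Emit:
tcp_steps(
  increments=[0,-0.001,0.001,0,0.8,0,0,0,0,0.65,0,0,0,0,0.55,0,0,0,0,0.55,0,0,0,0,0.55,0,0,0,0,0.55],
  grip_n=40,
)

```text
t: 10.8
eef_pos: [0.5377, -0.2385, 0.1285]
tool_rot: [0.0, 0.999, 0.034, 0.001]
contact_force: [-1.3, 1.9, 5.1]
gripper_width: 0.716
grasp_force: 43.2
```

```bash
python3 d.py 0.5375 -0.237 0.127
```

```text
t 10.8 pos [ 0.5377 -0.2385  0.1285] yaw 3.93 tilt [ 0.0016 -0.0005] tool d [-0.0001 -0.0015  0.0015] w 0.716 F [-1.3  1.9  5.1]
```

Emit:
tcp_steps(
  increments=[0,0,-0.015,0,0.55,0,0,-0.03,0,0.55,0,0,-0.03,0,0.55,0,-0.013,-0.01,0,0.55,0.0036,-0.03,0,0,0.55,0.0036,-0.035,0,0,0.55,0.0036,-0.035,0,0,0.55,0.0036,-0.035,0,0,0.55,0.0036,-0.035,0,0,0.55,0.0036,-0.035,0,0,0.55,0.0036,-0.035,0,0,0.55,0.0036,-0.035,0,0,0.55,0.0036,-0.035,0,0,0.55,0.0036,-0.035,0,0,0.55,0.0036,-0.035,0,0,0.55,0.0036,-0.035,0,0,0.55,0.0036,-0.028,0,0,0.55,0.0036,-0.0128,0,0,0.55,0,0,0,0,0.55,0,0,0,0,0.55],
)

```text
t: 12.8
eef_pos: [0.5551, 0.2311, 0.2119]
tool_rot: [0.001, 0.999, 0.034, -0.0]
contact_force: [0.4, -0.9, -1.9]
gripper_width: 0.719
grasp_force: 44.0
```

```bash
python3 d.py 0.556 0.2325 0.006
```

```text
t 12.8 pos [0.5551 0.2311 0.2119] yaw 3.88 tilt [-0.0007 -0.0016] tool d [ 0.0012 -0.0017  0.2059] w 0.719 F [ 0.4 -0.9 -1.9]
```

Emit:
tcp_steps(
  increments=[0,-0.001,0.03,0,0.55,0,0,0.04,0,0.55,0,0,0.04,0,0.55,0,0,0.04,0,0.55,0,0,0.03,0,0.55,0,0,0.015,0,0.55,0,0,0.006,0,0.55,0,0,0.003,0,0.55,0,0,0,0,0.55],
)

```text
t: 13.7
eef_pos: [0.556, 0.2337, 0.0094]
tool_rot: [-0.0, 0.999, 0.034, 0.001]
contact_force: [0.2, -0.3, -1.4]
gripper_width: 0.718
grasp_force: 44.0
```

```bash
python3 d.py 0.556 0.2325 0.0045
```

```text
t 13.7 pos [0.556  0.2337 0.0094] yaw 3.91 tilt [0.0018 0.0006] tool d [-0.0001  0.0012  0.0049] w 0.718 F [ 0.2 -0.3 -1.4]
```

Emit:
tcp_steps(
  increments=[0,0,0.002,0,0.55,0,0,0.002,0,0.55,0,0,0.001,0,0.55,0,0,0,0,0.55,0,0,0,0,0.65,0,0,0,0,0.75,0,0,0,0,0.85,0,0,0,0,0.86,0,0,-0.01,0,0.86,0,0,-0.03,0,0.86,0,0,-0.05,0,0.86,0,0,-0.05,0,0.86,0,0.01,-0.05,0,0.86,0,0.02,-0.05,0,0.86,0,0.03,-0.05,0,0.86,0,0.03,-0.03,0,0.86,0,0.01,0,0,0.86,0,0,0,0,0.86],
)

```text
t: 15.5
eef_pos: [0.5619, 0.1377, 0.3127]
tool_rot: [0.0, 0.999, 0.033, 0.001]
contact_force: [-0.4, 0.2, -0.3]
gripper_width: 0.861
grasp_force: 0.0
```

```bash
python3 d.py 0.545 -0.331 0.232
python3 - <<'E'
from h import *
cv2.imwrite("pics/w3.png",eyes.read_camera("wrist"))
E
```

```text
t 15.5 pos [0.5619 0.1377 0.3127] yaw 3.74 tilt [ 0.0019 -0.0005] tool d [-0.0476  0.4666  0.0809] w 0.861 F [-0.4  0.2 -0.3]
```

View pics/w3.png

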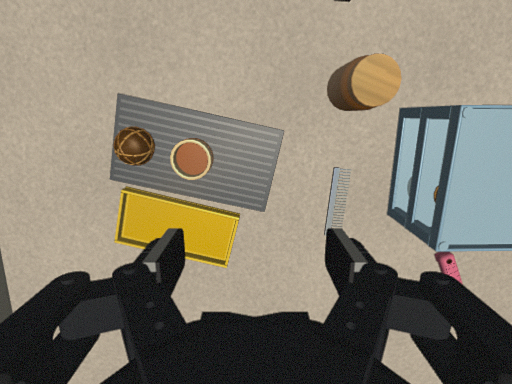

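Ball (134,146) and dish (192,158) stand on the mat, and the near third is free. Now the bottle.

Emit:
tcp_steps(
  increments=[-0.0034,0.025,-0.01,0,0.86,-0.0034,0.036,0,0,0.86,-0.0034,0.036,0,0,0.86,-0.0034,0.036,0,0,0.86,-0.0034,0.036,0,0,0.86,-0.0034,0.036,0,0,0.86,-0.0034,0.036,0,0,0.86,-0.0034,0.036,0,0,0.86,-0.0034,0.036,0,0,0.86,-0.0034,0.036,0,0,0.86,-0.0034,0.036,0,0,0.86,-0.0034,0.036,0,0,0.86,-0.0034,0.028,0,0,0.86,-0.0034,0.0176,0,0,0.86,0,0,0,0,0.86,0,0,0,0,0.86],
)

```text
t: 17.15
eef_pos: [0.5467, -0.3267, 0.3208]
tool_rot: [-0.001, 0.999, 0.035, -0.0]
contact_force: [0.0, 0.0, 0.5]
gripper_width: 0.863
grasp_force: 0.0
```

```bash
python3 d.py 0.545 -0.331 0.232
python3 - <<'E'
from h import *
o=monitor.get_obs();im=eyes.read_camera("wrist");cv2.imwrite("pics/w4.png",im)
print(proj("wrist",[[.545,-.331,.258],[.602,-.286,.152],[.545,-.331,.282]],o).round())
for lo,hi in(((0,170,60),(4,255,255)),((176,170,60),(180,255,255))):
  for c in blobs(im,lo,hi,(150,100,360,300),100)[:1]:print(cv2.minEnclosingCircle(c),cv2.boundingRect(c))
E
```

```text
t 17.15 pos [ 0.5467 -0.3267  0.3208] yaw 4.05 tilt [-0.0009  0.002 ] tool d [-0.0019  0.0043  0.0888] w 0.863 F [0.  0.  0.5]
[[259. 204.]
 [220. 120.]
 [259. 215.]]
((260.80767822265625, 201.5), 22.725435256958008) (239, 179, 45, 46)
```

View pics/w4.png

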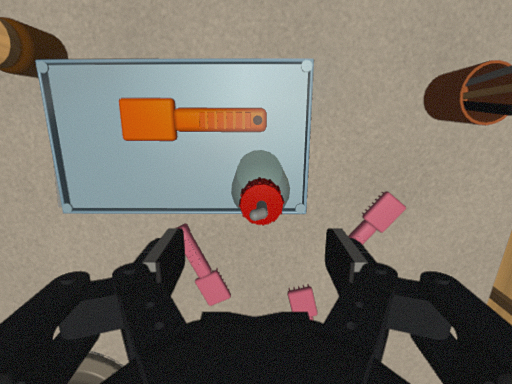

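The cap is at (261,202), 2–3 px from the prediction, and the fingers straddle it. I descend and grip the cap.

Emit:
tcp_steps(
  increments=[-0.001,0.0025,0.02,0,0.86,0,0.002,0.03,0,0.86,0,0,0.02,0,0.86,0,0,0.012,0,0.86,0,0,0.006,0,0.86,0,0,0,0,0.86,0,0,0,0,0.6,0,0,0,0,0.4,0,0,0,0,0.3,0,0,0,0,0.3,0,0,0,0,0.3,0,0,0,0,0.3],
  grip_n=50,
)

```text
t: 18.4
eef_pos: [0.5461, -0.3336, 0.2349]
tool_rot: [0.0, 0.999, 0.034, 0.001]
contact_force: [-0.6, 1.7, 5.6]
gripper_width: 0.376
grasp_force: 49.5
```

```bash
python3 d.py 0.545 -0.331 0.232
```

```text
t 18.4 pos [ 0.5461 -0.3336  0.2349] yaw 3.95 tilt [ 0.002  -0.0007] tool d [-0.0009 -0.0026  0.0029] w 0.376 F [-0.6  1.7  5.6]
```

Emit:
tcp_steps(
  increments=[0,0,-0.01,0,0.3,0,0,-0.025,0,0.3,0,0,-0.025,0,0.3,0,-0.007,-0.015,0,0.3,0.002,-0.015,0,0,0.3,0.002,-0.022,0,0,0.3,0.002,-0.03,0,0,0.3,0.002,-0.036,0,0,0.3,0.002,-0.036,0,0,0.3,0.002,-0.036,0,0,0.3,0.002,-0.036,0,0,0.3,0.002,-0.036,0,0,0.3,0.002,-0.036,0,0,0.3,0.002,-0.036,0,0,0.3,0.002,-0.036,0,0,0.3,0.002,-0.036,0,0,0.3,0.002,-0.032,0,0,0.3,0.002,-0.024,0,0,0.3,0.001,-0.016,0,0,0.3,0,-0.009,0,0,0.3],
)

```text
t: 20.4
eef_pos: [0.5395, 0.1492, 0.3072]
tool_rot: [-0.0, 0.999, 0.036, -0.001]
contact_force: [0.5, -0.4, -1.3]
gripper_width: 0.379
grasp_force: 49.9
```

```bash
python3 d.py 0.542 0.146 0.111
```

```text
t 20.4 pos [0.5395 0.1492 0.3072] yaw 4.16 tilt [-0.0024  0.0001] tool d [0.0027 0.0034 0.1962] w 0.379 F [ 0.5 -0.4 -1.3]
```

Emit:
tcp_steps(
  increments=[0.001,0.001,0.02,0,0.3,0.001,0.001,0.035,0,0.3,0,0,0.04,0,0.3,0,0,0.04,0,0.3,0,0,0.03,0,0.3,0,0,0.015,0,0.3,0,0,0.008,0,0.3,0,0,0.002,0,0.3,0,0,0,0,0.3],
)

```text
t: 21.3
eef_pos: [0.5443, 0.1448, 0.1196]
tool_rot: [-0.0, 0.999, 0.034, 0.001]
contact_force: [0.6, -0.1, -1.4]
gripper_width: 0.382
grasp_force: 49.9
```

```bash
python3 d.py 0.542 0.146 0.111
```

```text
t 21.3 pos [0.5443 0.1448 0.1196] yaw 3.94 tilt [0.0017 0.0005] tool d [-0.0022 -0.0013  0.0086] w 0.382 F [ 0.6 -0.1 -1.4]
```

Emit:
tcp_steps(
  increments=[0,0,0.003,0,0.3,0,0,0.002,0,0.3,0,0,0.002,0,0.3,0,0,0.001,0,0.3,0,0,0,0,0.3,0,0,0,0,0.3],
)

```text
t: 21.9
eef_pos: [0.5438, 0.1446, 0.1109]
tool_rot: [-0.0, 0.999, 0.034, 0.0]
contact_force: [-1.0, 0.1, 1.0]
gripper_width: 0.379
grasp_force: 50.0
```

```bash
python3 d.py 0.542 0.146 0.111
```

```text
t 21.9 pos [0.5438 0.1446 0.1109] yaw 3.94 tilt [0.0004 0.0001] tool d [-0.0017 -0.0015 -0.0001] w 0.379 F [-1.   0.1  1. ]
```

Emit:
tcp_steps(
  increments=[0,0,0,0,0.4,0,0,0,0,0.5,0,0,0,0,0.65,0,0,0,0,0.8,0,0,0,0,0.86,0,0,-0.01,0,0.86,0,0,-0.03,0,0.86,0,0,-0.05,0,0.86,0,0,-0.05,0,0.86,0,0,-0.05,0,0.86,0,0,0,0,0.7,0,0,0,0,0.6],
)

```text
t: 23.1
eef_pos: [0.5441, 0.1447, 0.3026]
tool_rot: [-0.0, 0.999, 0.034, 0.002]
contact_force: [-1.1, -0.6, -0.5]
gripper_width: 0.599
grasp_force: 0.0
```

```bash
python3 d.py 0.601 -0.2612 0.25
python3 - <<'E'
from h import *
o=monitor.get_obs();print(o["q"].round(2))
cv2.imwrite("pics/w5.png",eyes.read_camera("wrist"))
w=cv2.imread("pics/w4.png");c=blobs(w,(5,180,80),(17,255,255),(100,80,290,160))[0]
oo=dict(eef_pos=np.array([.5467,-.3267,.3208]),tool_rot=np.array([-.0007,.99937,.0353,-.0005]))
r=cv2.minAreaRect(c);P=plane("wrist",cv2.boxPoints(r),.152,oo);print(P.mean(0),P.round(4).tolist())
E
```

```text
t 23.1 pos [0.5441 0.1447 0.3026] yaw 3.94 tilt [0.0035 0.0008] tool d [0.0287 0.4089 0.0525] w 0.599 F [-1.1 -0.6 -0.5]
[-0.05  0.26 -0.39  1.72  0.1   1.18 -1.97]
[ 0.59944306 -0.24478149  0.152     ] [[0.6165, -0.1784, 0.152], [0.6255, -0.3109, 0.152], [0.5826, -0.3135, 0.152], [0.5731, -0.1763, 0.152]]
```

View pics/w5.png

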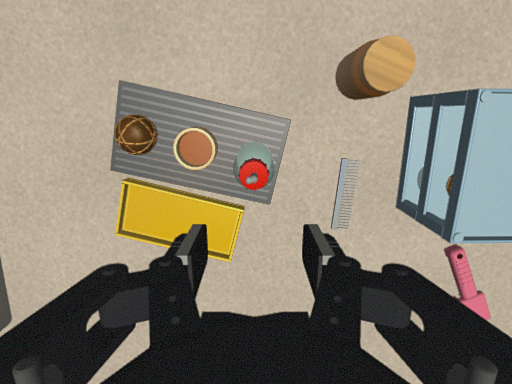

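Bottle upright at (254,170), dish (194,148) and ball (136,134) all stand on the mat. Now the brush.

Emit:
tcp_steps(
  increments=[0.0022,0.02,0,0,0.6,0.0022,0.034,0,0,0.6,0.0022,0.036,0,0,0.6,0.0022,0.036,0,0,0.6,0.0022,0.036,0,0,0.6,0.0022,0.036,0,0,0.6,0.0022,0.036,0,0,0.6,0.0022,0.036,0,0,0.6,0.0022,0.036,0,0,0.6,0.0022,0.036,0,0,0.6,0.0022,0.035,0,0,0.6,0.0022,0.02,0,0,0.6,0,0.012,0,0,0.6,0,0,0,0,0.6],
)

```text
t: 24.55
eef_pos: [0.5975, -0.2625, 0.2995]
tool_rot: [-0.0, 0.999, 0.034, -0.001]
contact_force: [-0.1, 1.0, -1.1]
gripper_width: 0.598
grasp_force: 0.0
```

Emit:
tcp_steps(
  increments=[0,0,0,0.14,0.6,0,0,0,0.14,0.6,0,0,0,0.14,0.6,0,0,0,0.14,0.6,0,0,0,0.14,0.6,0,0,0,0.14,0.6,0,0,0,0.14,0.6,0,0,0,0.14,0.6,0,0,0,0.14,0.6,0,0,0,0.14,0.6,0,0,0,0.14,0.6,0,0,0,0.031,0.6,0,0,0,0,0.6,0,0,0,0,0.6],
)

```text
t: 25.95
eef_pos: [0.5982, -0.2607, 0.3006]
tool_rot: [-0.0, 0.732, -0.681, -0.0]
contact_force: [-0.1, -0.3, -0.0]
gripper_width: 0.597
grasp_force: 0.0
```

```bash
python3 d.py 0.601 -0.262 0.131
python3 - <<'E'
from h import *
o=monitor.get_obs();print(o["q"].round(2));im=eyes.read_camera("wrist");cv2.imwrite("pics/w6.png",im)
print(proj("wrist",[[.601,-.262,.152],[.602,-.286,.152]],o).round())
E
```

```text
t 25.95 pos [ 0.5982 -0.2607  0.3006] yaw -85.85 tilt [0.     0.0005] tool d [ 0.0016 -0.0027  0.1696] w 0.597 F [-0.1 -0.3 -0. ]
[ 0.23  0.39  0.12  1.54 -0.05  1.22 -2.71]
[[251. 177.]
 [252. 155.]]
```

View pics/w6.png

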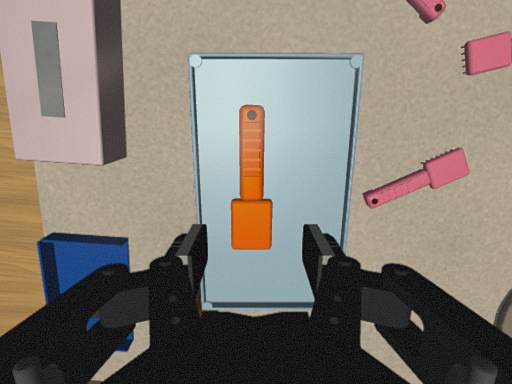

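The brush is at col 252, rows 105–248, with the head–handle junction at row 199, so the grip point (251,177) is right. Joint 7 would run out of range at the tray this way round, so I turn a half turn back.

Emit:
tcp_steps(
  increments=[0,0,0,-0.14,0.6,0,0,0,-0.15,0.6,0,0,0,-0.15,0.6,0,0,0,-0.15,0.6,0,0,0,-0.15,0.6,0,0,0,-0.15,0.6,0,0,0,-0.15,0.6,0,0,0,-0.15,0.6,0,0,0,-0.15,0.6,0,0,0,-0.15,0.6,0,0,0,-0.15,0.6,0,0,0,-0.15,0.6,0,0,0,-0.15,0.6,0,0,0,-0.15,0.6,0,0,0,-0.15,0.6,0,0,0,-0.15,0.6,0,0,0,-0.15,0.6,0,0,0,-0.15,0.6,0,0,0,-0.15,0.6,0,0,0,-0.15,0.6],
)

```text
t: 28.0
eef_pos: [0.5979, -0.2618, 0.3007]
tool_rot: [-0.0, 0.733, 0.68, 0.0]
contact_force: [0.2, 0.0, 0.1]
gripper_width: 0.599
grasp_force: 0.0
```

Emit:
tcp_steps(
  increments=[0,0,0,-0.15,0.6,0,0,0,0,0.6,0,0,0,0,0.6],
)

```text
t: 28.3
eef_pos: [0.5979, -0.2619, 0.3006]
tool_rot: [-0.0, 0.684, 0.729, 0.0]
contact_force: [0.3, 0.2, 0.4]
gripper_width: 0.601
grasp_force: 0.0
```

```bash
python3 d.py 0.601 -0.262 0.131; python3 -c "
from h import *
print(monitor.get_obs()['q'].round(2))"
```

```text
t 28.3 pos [ 0.5979 -0.2619  0.3006] yaw 93.63 tilt [0.0001 0.0003] tool d [-0.0004  0.0031  0.1696] w 0.601 F [0.3 0.2 0.4]
[ 0.65  0.43 -0.47  1.5   0.2   1.26  0.22]
```

Emit:
tcp_steps(
  increments=[0,0.003,0.03,0,0.6,0,0,0.045,0,0.6,0,0,0.045,0,0.6,0,0,0.025,0,0.6,0,0,0.015,0,0.6,0,0,0.006,0,0.6,0,0,0.002,0,0.6,0,0,0,0,0.4,0,0,0,0,0.2,0,0,0,0,0.2,0,0,0,0,0.2,0,0,0,0,0.2,0,0,0,0,0.2],
  grip_n=50,
)

```text
t: 29.6
eef_pos: [0.6021, -0.2619, 0.1345]
tool_rot: [0.001, 0.683, 0.73, 0.001]
contact_force: [0.4, 0.9, 6.9]
gripper_width: 0.292
grasp_force: 50.5
```

```bash
python3 d.py 0.601 -0.262 0.131
```

```text
t 29.6 pos [ 0.6021 -0.2619  0.1345] yaw 93.82 tilt [ 0.0028 -0.0012] tool d [-0.0001 -0.0011  0.0035] w 0.292 F [0.4 0.9 6.9]
```

Emit:
tcp_steps(
  increments=[0,0,-0.015,0,0.2,0,0,-0.03,0,0.2,0,0,-0.04,0,0.2,0.01,0,-0.025,0,0.2,0.025,-0.008,0,0,0.2,0.035,-0.009,0,0,0.2,0.035,-0.009,0,0,0.2,0.035,-0.009,0,0,0.2,0.035,-0.009,0,0,0.2,0.035,-0.009,0,0,0.2,0.035,-0.009,0,0,0.2,0.035,-0.009,0,0,0.2,0.035,-0.009,0,0,0.2,0.035,-0.009,0,0,0.2,0.035,-0.009,0,0,0.2,0.035,-0.009,0,0,0.2,0.035,-0.009,0,0,0.2,0.035,-0.009,0,0,0.2,0.035,-0.009,0,0,0.2,0.02,-0.009,0,0,0.2],
)

```text
t: 31.6
eef_pos: [0.4206, 0.2757, 0.2438]
tool_rot: [-0.0, 0.682, 0.731, 0.001]
contact_force: [0.8, 0.0, -1.3]
gripper_width: 0.288
grasp_force: 49.7
```

Emit:
tcp_steps(
  increments=[0.015,-0.002,0,0,0.2,0,0,0,0.125,0.2,0,0,0,0.125,0.2,0,0,0,0,0.2,0,0,0,0,0.2],
)

```text
t: 32.1
eef_pos: [0.4188, 0.2875, 0.2431]
tool_rot: [0.0, 0.768, 0.641, 0.0]
contact_force: [0.1, 0.2, -0.3]
gripper_width: 0.288
grasp_force: 49.6
```

```bash
python3 d.py 0.432 0.2527 0.0115
python3 - <<'E'
from h import *
cv2.imwrite("pics/t2.png",cv2.resize(eyes.read_camera("top")[120:250,80:270],None,fx=4,fy=4,interpolation=cv2.INTER_CUBIC))
E
```

```text
t 32.1 pos [0.4188 0.2875 0.2431] yaw 79.7 tilt [ 0.0006 -0.0002] tool d [-0.0318  0.0191  0.2316] w 0.288 F [ 0.1  0.2 -0.3]
```

View pics/t2.png

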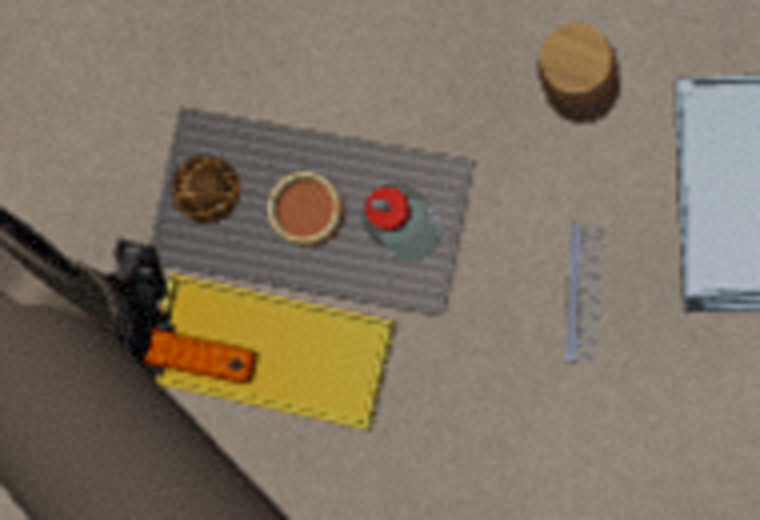

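The brush hangs along the tray but 32 mm too far in +y (parallax aside). I correct by the computed offset and lower.

Emit:
tcp_steps(
  increments=[-0.016,0.0095,0,0,0.2,-0.016,0.0095,0,0,0.2,0,0,0.03,0,0.2,0,0,0.04,0,0.2,0,0,0.04,0,0.2,0,0,0.04,0,0.2,0,0,0.035,0,0.2,0,0,0.02,0,0.2,0,0,0.01,0,0.2,0,0,0.006,0,0.2,0,0,0,0,0.2],
)

```text
t: 33.25
eef_pos: [0.432, 0.2528, 0.0218]
tool_rot: [0.0, 0.769, 0.64, 0.0]
contact_force: [0.7, 0.4, -0.7]
gripper_width: 0.29
grasp_force: 49.6
```

```bash
python3 d.py 0.432 0.2527 0.0115
```

```text
t 33.25 pos [0.432  0.2528 0.0218] yaw 79.54 tilt [0.0003 0.0002] tool d [-0.0001  0.      0.0103] w 0.29 F [ 0.7  0.4 -0.7]
```

Emit:
tcp_steps(
  increments=[0,0,0.004,0,0.2,0,0,0.003,0,0.2,0,0,0.002,0,0.2,0,0,0.001,0,0.2,0,0,0,0,0.2,0,0,0,0,0.3,0,0,0,0,0.45,0,0,0,0,0.5,0,0,0,0,0.5,0,0,-0.01,0,0.5,0,0,-0.04,0,0.5,0,0,-0.05,0,0.5,0,0,-0.05,0,0.5,0,0,-0.05,0,0.5,0,0,-0.05,0,0.5,0,0,-0.05,0,0.6,0,0,0,0,0.86],
)

```text
t: 34.95
eef_pos: [0.4339, 0.2553, 0.3193]
tool_rot: [0.001, 0.769, 0.64, 0.006]
contact_force: [0.7, 0.1, -0.7]
gripper_width: 0.754
grasp_force: 0.0
```

```bash
python3 d.py 0.5438 0.1446 0.30; python3 -c "
from h import *
print(monitor.get_obs()['q'].round(2))
cv2.imwrite('pics/w7.png',eyes.read_camera('wrist'))"
```

```text
t 34.95 pos [0.4339 0.2553 0.3193] yaw 79.54 tilt [0.0114 0.0057] tool d [-0.0891  0.128   0.0199] w 0.754 F [ 0.7  0.1 -0.7]
[ 0.    0.17 -0.74  1.81  0.13  1.19 -0.96]
```

View pics/w7.png

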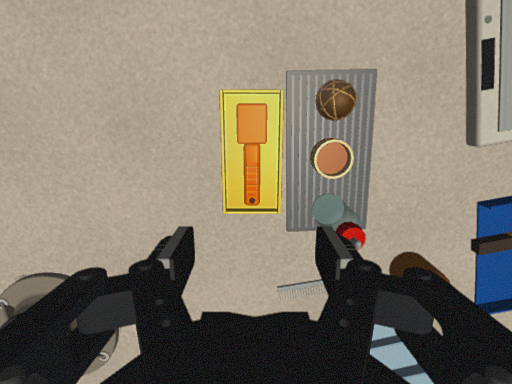

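The brush lies flat and lengthwise in the tray (rows 103–205 around col 252). Next I fetch the bottle.

Emit:
tcp_steps(
  increments=[-0.0178,0.0256,0,0,0.86,-0.0178,0.0256,0,0,0.86,-0.0178,0.0256,0,0,0.86,-0.0178,0.0256,0,0,0.86,-0.0178,0.0256,0,0,0.86,0,0,0,0.146,0.86,0,0,0,0.146,0.86,0,0,0,0.146,0.86,0,0,0,0.146,0.86,0,0,0,0.146,0.86,0,0,0,0.146,0.86,0,0,0,0.146,0.86,0,0,0,0.146,0.86,0,0,0,0.15,0.86,0,0,0,0,0.86,0,0,0,0,0.86],
)

```text
t: 36.6
eef_pos: [0.5408, 0.1418, 0.3108]
tool_rot: [0.0, 0.999, 0.037, -0.001]
contact_force: [0.5, -0.4, -0.4]
gripper_width: 0.862
grasp_force: 0.0
```

```bash
python3 d.py 0.5438 0.1446 0.1109
```

```text
t 36.6 pos [0.5408 0.1418 0.3108] yaw 4.25 tilt [-0.0015 -0.0005] tool d [ 0.0035 -0.0027  0.1999] w 0.862 F [ 0.5 -0.4 -0.4]
```

Emit:
tcp_steps(
  increments=[0.002,-0.002,0.03,0,0.86,0.001,-0.001,0.04,0,0.86,0,0,0.04,0,0.86,0,0,0.04,0,0.86,0,0,0.025,0,0.86,0,0,0.015,0,0.86,0,0,0.007,0,0.86,0,0,0,0,0.6,0,0,0,0,0.4,0,0,0,0,0.3,0,0,0,0,0.3,0,0,0,0,0.3,0,0,0,0,0.3],
  grip_n=50,
)

```text
t: 37.9
eef_pos: [0.5454, 0.1456, 0.1163]
tool_rot: [-0.0, 0.999, 0.035, 0.002]
contact_force: [-0.7, 0.1, 7.4]
gripper_width: 0.378
grasp_force: 49.7
```

```bash
python3 d.py 0.5438 0.1446 0.1109
```

```text
t 37.9 pos [0.5454 0.1456 0.1163] yaw 4.01 tilt [0.0031 0.0009] tool d [-0.0016  0.0009  0.0054] w 0.378 F [-0.7  0.1  7.4]
```

Emit:
tcp_steps(
  increments=[0,0,-0.01,0,0.3,0,0,-0.03,0,0.3,0,0,-0.045,0,0.3,0,0,-0.045,0,0.3,0,0,-0.045,0,0.3,0,0,-0.025,0,0.3,0,0.01,-0.01,0,0.3],
)

```text
t: 38.6
eef_pos: [0.5453, 0.1368, 0.3283]
tool_rot: [-0.001, 0.999, 0.036, 0.003]
contact_force: [-0.0, -0.0, -2.5]
gripper_width: 0.374
grasp_force: 50.2
```

Emit:
tcp_steps(
  increments=[-0.002,0.02,0,0,0.3,-0.0025,0.03,0,0,0.3,-0.0025,0.034,0,0,0.3,-0.0025,0.034,0,0,0.3,-0.0025,0.034,0,0,0.3,-0.0025,0.034,0,0,0.3,-0.0025,0.034,0,0,0.3,-0.0025,0.034,0,0,0.3,-0.0025,0.034,0,0,0.3,-0.0025,0.034,0,0,0.3,-0.0025,0.034,0,0,0.3,-0.0025,0.034,0,0,0.3,-0.0025,0.03,0,0,0.3,-0.001,0.022,0,0,0.3,0,0.014,0,0,0.3,0,0.008,0,0,0.3,0,0,0,0,0.3,0,0,0,0,0.3],
)

```text
t: 40.4
eef_pos: [0.5445, -0.3287, 0.3244]
tool_rot: [-0.001, 0.999, 0.036, -0.0]
contact_force: [-0.4, 0.2, -1.9]
gripper_width: 0.375
grasp_force: 50.1
```

```bash
python3 d.py 0.546 -0.332 0.2403
```

```text
t 40.4 pos [ 0.5445 -0.3287  0.3244] yaw 4.09 tilt [-0.0004  0.0011] tool d [0.0013 0.0034 0.0841] w 0.375 F [-0.4  0.2 -1.9]
```

Emit:
tcp_steps(
  increments=[0,0.0015,0.02,0,0.3,0,0.001,0.03,0,0.3,0,0,0.015,0,0.3,0,0,0.008,0,0.3,0,0,0.003,0,0.3,0,0,0,0,0.3,0,0,0,0,0.3],
)

```text
t: 41.1
eef_pos: [0.5451, -0.3328, 0.2499]
tool_rot: [0.0, 0.999, 0.035, 0.001]
contact_force: [0.0, -0.7, -2.1]
gripper_width: 0.377
grasp_force: 50.2
```

```bash
python3 d.py 0.546 -0.332 0.2403
```

```text
t 41.1 pos [ 0.5451 -0.3328  0.2499] yaw 4.0 tilt [ 0.0018 -0.0009] tool d [ 0.0009 -0.0008  0.0096] w 0.377 F [ 0.  -0.7 -2.1]
```

Emit:
tcp_steps(
  increments=[0.001,-0.001,0.003,0,0.3,0,0,0.003,0,0.3,0,0,0.002,0,0.3,0,0,0.0015,0,0.3,0,0,0,0,0.3,0,0,0,0,0.3],
)

```text
t: 41.7
eef_pos: [0.546, -0.3315, 0.2404]
tool_rot: [0.0, 0.999, 0.035, 0.001]
contact_force: [-1.1, 1.8, 5.5]
gripper_width: 0.377
grasp_force: 50.8
```

```bash
python3 d.py 0.546 -0.332 0.2403
```

```text
t 41.7 pos [ 0.546  -0.3315  0.2404] yaw 4.0 tilt [ 0.0016 -0.0004] tool d [-0.      0.0005  0.0001] w 0.377 F [-1.1  1.8  5.5]
```

Emit:
tcp_steps(
  increments=[0,0,0,0,0.4,0,0,0,0,0.5,0,0,0,0,0.65,0,0,0,0,0.8,0,0,0,0,0.88,0,0,-0.01,0,0.88,0,0,-0.03,0,0.88,0,0,-0.04,0,0.88,0,-0.02,0,0,0.88,0,-0.035,0,0,0.88,0.0045,-0.04,0,0,0.88,0.0045,-0.04,0,0,0.88,0.0045,-0.04,0,0,0.88,0.0045,-0.04,0,0,0.88,0.0045,-0.04,0,0,0.88,0.0045,-0.04,0,0,0.88,0.0045,-0.04,0,0,0.88,0.0045,-0.04,0,0,0.88,0.0045,-0.04,0,0,0.88,0.0045,-0.04,0,0,0.88],
)

```text
t: 43.7
eef_pos: [0.5584, 0.1272, 0.3199]
tool_rot: [0.0, 0.999, 0.035, 0.001]
contact_force: [0.1, -0.4, 0.1]
gripper_width: 0.879
grasp_force: 0.0
```

Emit:
tcp_steps(
  increments=[0.0045,-0.04,0,0,0.88,0,-0.035,0,0,0.88,0,-0.02,0,0,0.88,0,0,0,0,0.88,0,0,0,0,0.88],
)

```text
t: 44.2
eef_pos: [0.5563, 0.2205, 0.3194]
tool_rot: [0.0, 0.999, 0.035, 0.0]
contact_force: [0.8, -0.7, -0.6]
gripper_width: 0.878
grasp_force: 0.0
```

```bash
python3 d.py 0.556 0.2337 0.0045
python3 - <<'E'
from h import *
o=monitor.get_obs();im=eyes.read_camera("wrist");cv2.imwrite("pics/w8.png",im)
print(proj("wrist",[[.556,.2335,.038]],o).round())
for c in blobs(im,(4,100,60),(14,220,255),(180,120,330,230),200)[:2]:print(cv2.minEnclosingCircle(c))
t=eyes.read_camera("top");cv2.imwrite("pics/t3.png",t)
for c in blobs(t,(0,120,60),(3,255,255),(320,155,345,185))[:1]:
  r=cv2.minAreaRect(c);print("cap",r,plane("top",cv2.boxPoints(r),.258).mean(0))
E
```

```text
t 44.2 pos [0.5563 0.2205 0.3194] yaw 4.04 tilt [ 0.0004 -0.0004] tool d [ 0.0005 -0.0133  0.3149] w 0.878 F [ 0.8 -0.7 -0.6]
[[245. 158.]]
((246.0, 156.90625), 16.592906951904297)
cap ((333.5, 169.5), (11.0, 11.0), 90.0) [ 0.54292919 -0.33090247  0.258     ]
```

Emit:
tcp_steps(
  increments=[0,-0.006,0.03,0,0.88,0,-0.007,0.045,0,0.88,0,0,0.045,0,0.88,0,0,0.045,0,0.88,0,0,0.045,0,0.88,0,0,0.045,0,0.88,0,0,0.03,0,0.88,0,0,0.018,0,0.88,0,0,0.008,0,0.88,0,0,0,0,0.88,0,0,0,0,0.88],
)

```text
t: 45.4
eef_pos: [0.5565, 0.2333, 0.0092]
tool_rot: [-0.0, 0.999, 0.034, 0.001]
contact_force: [0.3, 0.1, 0.9]
gripper_width: 0.878
grasp_force: 0.0
```

```bash
python3 d.py 0.556 0.2337 0.0045
```

```text
t 45.4 pos [0.5565 0.2333 0.0092] yaw 3.94 tilt [0.0016 0.0004] tool d [-0.0005 -0.0005  0.0047] w 0.878 F [0.3 0.1 0.9]
```

Emit:
tcp_steps(
  increments=[0,0,0.003,0,0.88,0,0,0.001,0,0.8,0,0,0,0,0.65,0,0,0,0,0.55,0,0,0,0,0.55,0,0,0,0,0.55,0,0,0,0,0.55],
  grip_n=40,
)

```text
t: 46.1
eef_pos: [0.556, 0.2336, 0.0051]
tool_rot: [-0.0, 0.999, 0.035, 0.001]
contact_force: [-0.4, -0.5, 6.0]
gripper_width: 0.718
grasp_force: 43.4
```

```bash
python3 d.py 0.538 -0.238 0.129
```

```text
t 46.1 pos [0.556  0.2336 0.0051] yaw 3.99 tilt [0.0011 0.0002] tool d [-0.0506  0.4692 -0.124 ] w 0.718 F [-0.4 -0.5  6. ]
```

Emit:
tcp_steps(
  increments=[0,0,-0.015,0,0.55,0,0,-0.035,0,0.55,0,0,-0.045,0,0.55,0,0,-0.045,0,0.55,0,0,-0.045,0,0.55,0,0.005,-0.025,0,0.55],
)

```text
t: 46.7
eef_pos: [0.5566, 0.2302, 0.2194]
tool_rot: [-0.001, 0.999, 0.036, 0.003]
contact_force: [0.5, 0.5, -2.0]
gripper_width: 0.715
grasp_force: 44.2
```

Emit:
tcp_steps(
  increments=[-0.004,0.02,0,0,0.55,-0.004,0.034,0,0,0.55,-0.004,0.034,0,0,0.55,-0.004,0.034,0,0,0.55,-0.004,0.034,0,0,0.55,-0.004,0.034,0,0,0.55,-0.004,0.034,0,0,0.55,-0.004,0.034,0,0,0.55,-0.004,0.034,0,0,0.55,-0.004,0.034,0,0,0.55,-0.004,0.034,0,0,0.55,-0.004,0.034,0,0,0.55,-0.0026,0.034,0,0,0.55,0,0.024,0,0,0.55,0,0.01,0,0,0.55,0,0,0,0,0.55,0,0,0,0,0.55],
)

```text
t: 48.4
eef_pos: [0.5377, -0.2341, 0.2143]
tool_rot: [-0.001, 0.999, 0.036, 0.0]
contact_force: [0.0, 0.5, -0.7]
gripper_width: 0.713
grasp_force: 44.2
```

```bash
python3 d.py 0.538 -0.238 0.1291
```

```text
t 48.4 pos [ 0.5377 -0.2341  0.2143] yaw 4.1 tilt [0.0001 0.0011] tool d [-0.0001  0.004   0.0852] w 0.713 F [ 0.   0.5 -0.7]
```

Emit:
tcp_steps(
  increments=[0,0.002,0.02,0,0.55,0,0.001,0.03,0,0.55,0,0,0.015,0,0.55,0,0,0.008,0,0.55,0,0,0.004,0,0.55,0,0,0,0,0.55,0,0,0,0,0.55],
)

```text
t: 49.1
eef_pos: [0.5385, -0.2389, 0.1381]
tool_rot: [0.0, 0.999, 0.035, 0.001]
contact_force: [-0.5, -0.3, -0.7]
gripper_width: 0.719
grasp_force: 44.2
```

```bash
python3 d.py 0.538 -0.238 0.1291
```

```text
t 49.1 pos [ 0.5385 -0.2389  0.1381] yaw 4.01 tilt [ 0.0015 -0.0005] tool d [-0.0005 -0.001   0.009 ] w 0.719 F [-0.5 -0.3 -0.7]
```

Emit:
tcp_steps(
  increments=[0,-0.001,0.003,0,0.55,0,0,0.003,0,0.55,0,0,0.002,0,0.55,0,0,0.0005,0,0.55,0,0,0,0,0.55],
)

```text
t: 49.6
eef_pos: [0.5377, -0.2379, 0.1291]
tool_rot: [0.0, 0.999, 0.035, -0.0]
contact_force: [-2.1, 0.9, 4.0]
gripper_width: 0.716
grasp_force: 44.6
```

Emit:
tcp_steps(
  increments=[0,0,0,0,0.65,0,0,0,0,0.75,0,0,0,0,0.85,0,0,0,0,0.86,0,0,-0.01,0,0.86,0,0,-0.03,0,0.86,0,0,-0.04,0,0.86,0,-0.004,-0.04,0,0.88,0.005,-0.02,0,0,0.88,0.005,-0.04,0,0,0.88,0.005,-0.042,0,0,0.88,0.005,-0.042,0,0,0.88,0.005,-0.042,0,0,0.88,0.005,-0.042,0,0,0.88,0.005,-0.042,0,0,0.88,0.005,-0.042,0,0,0.88,0.005,-0.042,0,0,0.88,0.005,-0.042,0,0,0.88,0.005,-0.042,0,0,0.88],
)

```text
t: 51.5
eef_pos: [0.562, 0.2084, 0.2496]
tool_rot: [0.0, 0.999, 0.035, 0.001]
contact_force: [-0.3, -0.1, 0.9]
gripper_width: 0.878
grasp_force: 0.0
```

Emit:
tcp_steps(
  increments=[0.005,-0.042,0,0,0.88,0.005,-0.04,0,0,0.88,0.005,-0.03,0,0,0.88,0.001,-0.02,0,0,0.88,0,0,0,0,0.88,0,0,0,0,0.88],
)

```text
t: 52.1
eef_pos: [0.5687, 0.3393, 0.2489]
tool_rot: [0.0, 0.999, 0.035, 0.0]
contact_force: [0.3, -1.5, 0.2]
gripper_width: 0.878
grasp_force: 0.0
```

```bash
python3 d.py 0.5708 0.3197 0.011
python3 - <<'E'
from h import *
o=monitor.get_obs();im=eyes.read_camera("wrist");cv2.imwrite("pics/w9.png",im)
print(proj("wrist",[[.571,.3197,.03]],o).round())
for c in blobs(im,(5,80,20),(22,220,180),(180,90,330,230),200)[:2]:print(cv2.minEnclosingCircle(c))
E
```

```text
t 52.1 pos [0.5687 0.3393 0.2489] yaw 4.02 tilt [ 0.0003 -0.0005] tool d [0.0007 0.0196 0.2379] w 0.878 F [ 0.3 -1.5  0.2]
[[269. 165.]]
((269.77630615234375, 166.1513214111328), 22.628557205200195)
```

Ball measured where expected (within 1 px).

Emit:
tcp_steps(
  increments=[0,0.01,0,0,0.88,0,0.0095,0.02,0,0.88,0,0,0.045,0,0.88,0,0,0.045,0,0.88,0,0,0.045,0,0.88,0,0,0.04,0,0.88,0,0,0.025,0,0.88,0,0,0.012,0,0.88,0,0,0.005,0,0.88,0,0,0,0,0.88,0,0,0,0,0.7,0,0,0,0,0.5,0,0,0,0,0.5,0,0,0,0,0.5,0,0,0,0,0.5,0,0,0,0,0.5],
  grip_n=30,
)

```text
t: 53.75
eef_pos: [0.5711, 0.3207, 0.0138]
tool_rot: [-0.0, 0.999, 0.035, 0.001]
contact_force: [-0.6, -0.9, 5.7]
gripper_width: 0.653
grasp_force: 31.8
```

```bash
python3 d.py 0.533 -0.1485 0.131
```

```text
t 53.75 pos [0.5711 0.3207 0.0138] yaw 3.99 tilt [0.0028 0.0011] tool d [-0.0703  0.4653 -0.1178] w 0.653 F [-0.6 -0.9  5.7]
```

Emit:
tcp_steps(
  increments=[0,0,-0.015,0,0.5,0,0,-0.035,0,0.5,0,0,-0.045,0,0.5,0,0,-0.045,0,0.5,0,0,-0.045,0,0.5,0,0.005,-0.02,0,0.5],
)

```text
t: 54.35
eef_pos: [0.5714, 0.3177, 0.2235]
tool_rot: [-0.002, 0.999, 0.036, 0.004]
contact_force: [0.4, 1.0, -0.8]
gripper_width: 0.65
grasp_force: 32.3
```

Emit:
tcp_steps(
  increments=[-0.005,0.02,0,0,0.5,-0.005,0.034,0,0,0.5,-0.005,0.034,0,0,0.5,-0.005,0.034,0,0,0.5,-0.005,0.034,0,0,0.5,-0.005,0.034,0,0,0.5,-0.005,0.034,0,0,0.5,-0.005,0.034,0,0,0.5,-0.005,0.034,0,0,0.5,-0.005,0.034,0,0,0.5,-0.005,0.034,0,0,0.5,-0.005,0.034,0,0,0.5,-0.005,0.034,0,0,0.5,-0.004,0.022,0,0,0.5,-0.001,0.008,0,0,0.5,0,0,0,0,0.5,0,0,0,0,0.5],
)

```text
t: 56.05
eef_pos: [0.5327, -0.1447, 0.2172]
tool_rot: [-0.0, 0.999, 0.036, 0.0]
contact_force: [-0.6, 0.3, -0.2]
gripper_width: 0.652
grasp_force: 32.3
```

```bash
python3 d.py 0.533 -0.1485 0.1378
```

```text
t 56.05 pos [ 0.5327 -0.1447  0.2172] yaw 4.11 tilt [0.0009 0.0008] tool d [-0.0001  0.0039  0.0794] w 0.652 F [-0.6  0.3 -0.2]
```

Emit:
tcp_steps(
  increments=[0,0.002,0.02,0,0.5,0,0.001,0.03,0,0.5,0,0,0.015,0,0.5,0,0,0.006,0,0.5,0,0,0,0,0.5,0,0,0,0,0.5],
)

```text
t: 56.65
eef_pos: [0.5334, -0.1487, 0.1466]
tool_rot: [0.0, 0.999, 0.036, 0.001]
contact_force: [0.3, -0.6, -0.7]
gripper_width: 0.654
grasp_force: 32.3
```

```bash
python3 d.py 0.533 -0.1485 0.1378
```

```text
t 56.65 pos [ 0.5334 -0.1487  0.1466] yaw 4.07 tilt [0.0015 0.    ] tool d [-0.0004 -0.0003  0.0088] w 0.654 F [ 0.3 -0.6 -0.7]
```

Emit:
tcp_steps(
  increments=[0,0,0.003,0,0.5,0,0,0.003,0,0.5,0,0,0.002,0,0.5,0,0,0.0007,0,0.5,0,0,0,0,0.5],
)

```text
t: 57.15
eef_pos: [0.5328, -0.1496, 0.1378]
tool_rot: [0.0, 0.999, 0.035, 0.0]
contact_force: [-2.7, 1.1, 5.9]
gripper_width: 0.655
grasp_force: 32.8
```

Emit:
tcp_steps(
  increments=[0,0,0,0,0.65,0,0,0,0,0.75,0,0,0,0,0.85,0,0,0,0,0.86,0,0,-0.01,0,0.86,0,0,-0.03,0,0.86,0,0,-0.04,0,0.86,0,-0.004,-0.04,0,0.88,0,-0.03,-0.04,0,0.88,-0.01,-0.04,0,0,0.88,-0.01,-0.04,0,0,0.88,0,-0.04,0,0,0.88,0,0,0,0,0.88,0,0,0,0,0.88],
)

```text
t: 58.55
eef_pos: [0.5018, 0.0035, 0.2977]
tool_rot: [0.0, 0.999, 0.036, 0.0]
contact_force: [1.1, -1.3, 0.2]
gripper_width: 0.88
grasp_force: 0.0
```

```bash
python3 - <<'E'
from h import *
t=eyes.read_camera("top")
cv2.imwrite("pics/t4.png",np.hstack([cv2.resize(a,(400,300),interpolation=cv2.INTER_CUBIC) for a in (t[125:215,238:358],t[130:235,105:245])]))
t0=cv2.imread("pics/top0.png")
m=lambda i:cv2.GaussianBlur(cv2.cvtColor(i,cv2.COLOR_BGR2GRAY),(0,0),.7).astype(np.float32)
for n,(x0,y0,x1,y1) in dict(ball=(256,164,281,188),dish=(285,164,311,188),bottle=(315,158,348,188),jar=(210,122,240,152),comb=(217,172,236,214)).items():
    r=cv2.matchTemplate(m(t)[y0-8:y1+8,x0-8:x1+8],m(t0)[y0:y1,x0:x1],cv2.TM_CCOEFF_NORMED);_,v,_,l=cv2.minMaxLoc(r);print(n,round(v,3),l[0]-8,l[1]-8)
E
```

```text
ball 0.987 1 0
dish 0.95 0 0
bottle 0.894 0 0
jar 0.694 0 0
comb 0.337 4 -8
```

View pics/t4.png

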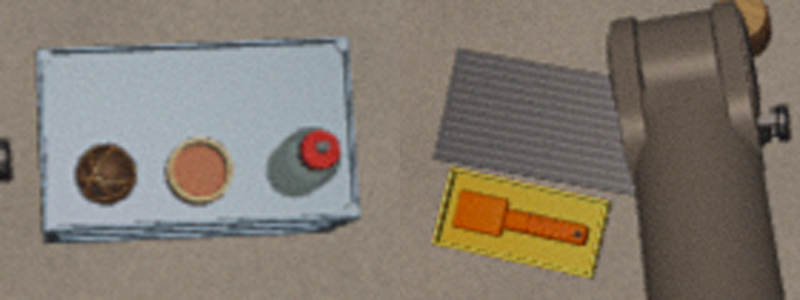

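Ball, dish and bottle are back within about 1 px (~3 mm) of their starting places, and the brush lies flat in the tray at (520,218). The arm hides the comb and part of the jar in this view. I hand the job in.

```bash
python3 -c "
from station import bot
print(bot.hand_in())"
```

```text
the job is handed in; nothing more can be done
None
```

The job is handed in at about 59 s: the brush lies flat and lengthwise in the yellow tray, and bottle, dish and ball stand upright on the top tier within about 3 mm of where they started; the jar and comb were never approached, but the arm hid the comb and part of the jar in the last picture.

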